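# Load a sample slide under the leaf spring of a measuring stage

## Task

Load the sample slide into the measuring head: with a fingertip, press firmly down on the ribbed rubber pad at the rear of the beige slide and, keeping it pressed down hard, slide it along its track so that its nose passes under the forked leaf spring and on into the head until it meets the end stop. Only press and slide it: never lift or tip the slide out of its track and do not touch its glass window. Leave everything else on the bench where it is, and take the hand away at the end.

Things in the scene. Friction and masses are not known exactly. Their poses are not given: they have to be found in the camera images.
- stage: fixed measuring stage: aluminium base 285 x 94 mm, 14 mm thick (x -167 to +118 of its frame) with an open track on top and a black head at its far end. Origin at bench level on the track's centre line. x runs along the track, in the direction the slide is pushed, z up. Bed of the track 14 mm above the bench; side rails (|y| 23.5 to 47 mm) are flush with the slide's top, 22 mm above the bench
- bay_rear (a point): fixed point of the stage: middle of the inner face of the wall that closes the track at its rear, at bed height, 153 mm behind the stage's origin. The wall is 12 mm thick and 8 mm high, flush with the slide's top
- head_front (a point): fixed point of the stage, at bed height: mouth of the tunnel in the black head, 60 mm ahead of the stage's origin. The head is 55 mm long, 94 mm wide, its top 60 mm above the bench; a fitting on it reaches 82 mm, and a thin fibre arches from that to 100 mm above the bench and away beyond the head. The end stop is 40 mm inside the tunnel
- slide: loose sample slide in the track: flat beige plastic bar 150 x 44 x 8 mm, about 0.14 kg, nose (+x end) bevelled on top over 12 mm. Origin at the centre of its underside; x along it, from rubber pad to nose, the same way as the stage's x. Its side play is 1.5 mm each way. It starts with its tail 1 to 15 mm in front of the rear wall, its nose short of the leaf spring, about 90 to 100 mm from home
- bed: floor of the track: bright steel strip 253 x 47 mm, 2 mm thick, fixed in the stage, on which the slide lies and slides. Origin under its underside, 12 mm above the stage's origin (its top is 14 mm above the bench)
- pad_top (a point): centre of the top of the slide's finger pad: ribbed black rubber, 30 mm long (x) by 36 mm wide (y), 57 mm behind the slide's origin; its cross ribs stand 1.8 mm above the slide, so this point is 24 mm above the bench. Rubber friction about 1, slide on bed about 0.2: under 8 N of downward press the finger skids when the spring takes hold; 12 to 20 N is right
- window: round glass window of the slide, 16 mm across, standing 1 mm proud of its top in a thin steel ring, centred 46 mm in front of the slide's origin. Origin at the centre of the window, level with the top of the slide. Not to be touched
- home (a point): fixed point of the stage, on the bed of the track: the slide is fully home when its origin is at this point (nose against the end stop)
- leaf_line (a point): fixed point of the stage, on the centre line, 5 mm above the bed, where the bends of the leaf spring's two tines lie at rest. Bright steel, 42 mm wide, clamped to the head's front and sloping down towards the bay. The tines, 9 mm wide, lie 16 mm either side of the centre line; their upturned lips reach 10 mm towards the bay, 29 mm above the bench. The slide lifts them 3 mm
- leaf (a joint): lift angle of the leaf spring in rad: 0 at rest, about 0.07 while it bears on the top of the slide. It presses on the slide with about 6 N to 9 N; pushing the slide under it needs about 4 N to 7 N along the track, most of it as the bevelled nose goes under
- vial_a: screw-cap glass vial, 25 mm across, 46 mm high, standing beside the stage; origin under it. Leave it alone
- vial_b: second vial, as vial_a
- tweezers: steel tweezers 115 mm long lying beside the stage, origin under their middle. Leave them alone
- syringe: glass and steel syringe about 185 mm long lying beside the stage, origin under its middle. Leave it alone
- beaker: glass beaker, 68 mm across, 85 mm high, standing at the right of the stage; origin under it. Leave it alone
- wrench: wrench 170 mm long lying at the right of the bench; origin under its middle. Leave it alone
Mind the look-alikes: they are no part of the job. What is shaped like the slide but pink is not meant.

How it is judged:
On the way:
1. the slide is pressed firmly down on its bed by the fingers while it passes under the lifted leaf spring, still more than 12 mm short of home (x of slide in the frame of home between -0.07 and -0.012 m and value of joint leaf above 0.03 rad and contact force between the fingers and slide above 5 N and contact force between slide and bed above 15 N), for 0.1 s.
At the end, for the whole second after the job is handed in: the slide lies flat in its track, within 3 mm of the end stop, at rest, with the leaf spring bearing on its top, and the robot touches nothing (x of slide in the frame of home between -0.003 and 0.003 m and z of slide in the frame of home between -0.002 and 0.002 m and angle between the x axis of slide and the x axis of stage, either way round below 0.05 rad and value of joint leaf above 0.05 rad and linear speed of slide below 0.01 m/s).
It fails at once if the slide is lifted more than 6 mm off its bed or tipped (z of slide in the frame of home above 0.006 m or angle between slide's own z axis and vertical above 0.12 rad).
It fails at once if the glass window is touched (contact force between the fingers and window above 0.5 N).
It fails at once if another thing on the bench is moved more than 20 mm (distance of any of vial_a, vial_b, tweezers, syringe, beaker, wrench from where it was at the start of the episode above 0.02 m).
It also fails if it takes over 45 s, if anything falls off the work surface, if the arm or the gripper's body presses on something with over 40 N, if the wrist force passes 120 N, or if a joint passes its speed limit or range.

## Robot

A 6-joint arm with a two-finger parallel gripper is mounted at the origin on the work surface. World frame = base frame: x ahead of the robot, y to its left, z up, the work surface at z = 0. Lengths are in m, angles in rad, forces in N, time in s.
With the tool pointing down it reaches from about 0.25 to 0.775 m from the base axis. Payload 8.9 kg.
Tool frame: the origin (TCP) lies midway between the tips of the shut fingers; the grasp point (between the pads) lies 19 mm behind it; z points along the fingers, x is the direction in which the jaws open and shut, and the axes are right-handed (so a half turn about z gives the same grasp; the last joint's range is limited). The gripper opens to 85 mm and grips with 20 to 120 N. Pads are 22 mm wide; open, the fingers measure 114 mm over their backs; the gripper's body (76 mm by 85 mm) begins 54 mm behind the grasp point. The pads swing forward as they close: fully open they stand 13 mm farther back than shut.
Start: joints at [-1.254, 0.291, -0.153, 1.127, 0, 1.431], TCP at [0.231, -0.471, 0.196] pointing down, gripper open.
Joint ranges: [-2.52, 2.52], [-0.91, 1.74], [-1.3, 1.37], [-1.96, 2.02], [-1.52, 1.47], [-3.14, 3.14]. Speed limits (rad/s): [2.22, 2.22, 2.79, 3.14, 3.14, 3.14].

## Interface

Orientations are given as a unit quaternion [x, y, z, w].
In Python, from workcell import arm, solve_ik, optics, order, current_t, current_qpos, current_qvel, current_effort, current_eef_pos, current_orientation, current_contact_force, current_ft_torque, current_grip_width gives the robot as it stands. Calls block until the motion is done:
- arm.move_pose(position, orientation): joint-space move of the TCP to a pose.
- arm.line_to(position, ori=None, rate=0.15, until_force=None): straight line of the TCP; ori=None keeps the orientation; rate is the mean speed in m/s. With until_force (N) it stops when the force on the tool has changed by that much, and returns True; else False.
- arm.move_joints(angles): joint-space move.
- arm.open_gripper() and arm.close(): open the fingers fully, or close them until they stop; the grip force is fixed at half the most.
- arm.wait(seconds).
- solve_ik(position, orientation): joint angles nearest the present ones, or None.
- optics.read_camera(name): name is "scene" or "top"; returns a dict with "pixels" (384x512x3 uint8, red, green, blue), "mtx" (3x3 intrinsics, pixels), "T" (4x4, takes a point from camera to world coordinates). Camera axes: x right, y up, looking along -z (the intrinsics and any distortion apply to the point x, -y, -z); pixel columns grow to the right and rows downward; lengths in m; the calibration is good to about 2 mm. A picture is of the moment at which its call begins. There is no depth.
A pose or a line that the arm cannot do raises arm.PlanningError and nothing moves.
- order.hand_in(): hands the job in, once; it reports no verdict.
Trained networks look in a picture, given as the dict that the camera call returned (one of the last four; its "shot" number tells which), for a name from the list of things; names that differ only in an ending like _2 or _b are one class to them, and where a whole thing is asked for, a point or a joint stands for the part that bears it (a point fixed in the world has none). Each returns a list of dicts, best first, with "conf" (0 to 1); they miss things now and then, are a little off and sometimes report something else, mostly with a low value. They report only what shows in the picture. A call takes as long as a camera call. They do not tell look-alikes from the thing itself.
- optics.trace(picture, name): "mask" (384x512 bool, what is visible of it) and "box" ([centre column, centre row, width, height] in pixels, round what is visible of it).
- optics.tip_of(picture, name): "uv" ([column, row] in pixels: a listed point, or the origin of a listed thing).
Readings, each from a call of its own:
- current_t(): time.
- current_qpos(): joint angles.
- current_qvel(): joint speeds.
- current_effort(): joint torques, N m.
- current_eef_pos(): TCP position.
- current_orientation(): TCP orientation.
- current_contact_force(): force on the tool from outside, world axes, zero at the start.
- current_ft_torque(): the same for the moment, N m.
- current_grip_width(): finger opening in m.
Only numpy, scipy, OpenCV 4.12 (cv2) and the standard library are available. Lean on these libraries where they do the work, as an engineer would, in place of code of your own. Each camera call takes 0.05 s, during which the arm holds its last target.

## Working session

There is one attempt and no reset: what is moved stays moved. The work goes in short steps, each a Python script; the robot and the scene stay as the last script left them, time stands still between calls to the robot, and variables do not carry over. Pictures are saved under pics/ and viewed, and the job is handed in when it is done.

```bash
ls; mkdir -p pics; python3 - <<'E'
from workcell import *
import cv2,numpy as np
print(current_t(),current_eef_pos(),current_orientation(),current_contact_force())
for n in("scene","top"):
    p=optics.read_camera(n); cv2.imwrite(f"pics/{n}0.png",p["pixels"][:,:,::-1]); print(n,p["mtx"].tolist(),np.round(p["T"],3).tolist(),[k for k in p])
    for t in("stage","slide","pad_top","window","home","leaf_line","bay_rear","head_front","bed"):
        try: print(t,[(np.round(d["uv"],1).tolist(),round(d["conf"],2)) for d in optics.tip_of(p,t)])
        except Exception as e: print(t,e)
print(current_t())
E
```

```text
pics
0.0 [ 0.23095883 -0.47092181  0.19533246] [ 8.48582014e-01 -5.29063445e-01 -5.00878693e-04 -4.30879587e-04] [-0.35337166  0.56155401 -0.53701633]
scene [[433.8488506533045, 0.0, 253.54147617341178], [0.0, 433.8488506533045, 193.79627863991374], [0.0, 0.0, 1.0]] [[0.737, -0.463, 0.493, 1.145], [0.676, 0.481, -0.558, -0.713], [0.021, 0.744, 0.668, 0.869], [0.0, 0.0, 0.0, 1.0]] ['pixels', 'mtx', 'T', 'shot']
stage [([294.9, 209.7], 0.78)]
slide [([217.1, 172.8], 0.88), ([215.1, 223.8], 0.81), ([337.2, 163.1], 0.77), ([285.9, 194.8], 0.75), ([269.2, 147.3], 0.64), ([296.8, 207.3], 0.48)]
pad_top [([206.7, 206.8], 0.94), ([271.7, 180.4], 0.78), ([236.0, 165.5], 0.78), ([325.9, 154.8], 0.65), ([276.1, 156.5], 0.61), ([277.4, 233.9], 0.36)]
window [([297.7, 211.9], 0.32)]
home [([299.3, 213.5], 0.76)]
leaf_line [([300.4, 206.0], 0.86)]
bay_rear [([266.4, 177.7], 0.61)]
head_front [([310.1, 219.6], 0.56)]
bed [([297.8, 207.0], 0.6)]
top [[466.5935879670632, 0.0, 258.8782946938885], [0.0, 466.5935879670632, 189.84539535723587], [0.0, 0.0, 1.0]] [[-0.005, 0.997, -0.076, 0.473], [-1.0, -0.006, -0.009, -0.041], [-0.009, 0.076, 0.997, 1.142], [0.0, 0.0, 0.0, 1.0]] ['pixels', 'mtx', 'T', 'shot']
stage [([227.0, 156.8], 0.57)]
slide [([156.6, 263.4], 0.97), ([305.9, 210.7], 0.86), ([112.5, 173.1], 0.86), ([215.9, 184.0], 0.72), ([233.6, 279.5], 0.66)]
pad_top [([165.6, 243.1], 0.9), ([211.0, 209.6], 0.83), ([215.2, 266.2], 0.73), ([114.8, 190.8], 0.61), ([198.7, 127.3], 0.27)]
window [([254.2, 290.0], 0.56), ([148.1, 279.5], 0.52), ([111.6, 149.2], 0.52), ([223.0, 164.9], 0.49), ([311.1, 191.2], 0.48)]
home [([228.8, 146.7], 0.9)]
leaf_line [([230.4, 150.2], 0.9)]
bay_rear [([207.7, 218.9], 0.63), ([170.8, 164.6], 0.17)]
head_front [([232.3, 132.3], 0.95), ([170.1, 167.0], 0.71)]
bed [([228.6, 157.2], 0.86)]
1.0
```

```bash
python3 - <<'E'
import cv2
for n,(a,b,c,d) in {"scene":(150,120,400,300),"top":(90,90,340,310)}.items():
    i=cv2.imread(f"pics/{n}0.png"); cv2.imwrite(f"pics/{n}0z.png",cv2.resize(i[b:d,a:c],None,fx=3,fy=2.7 if 0 else 3,interpolation=cv2.INTER_CUBIC)[:600,:800])
E
```

```text
(no output)
```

View pics/scene0.png

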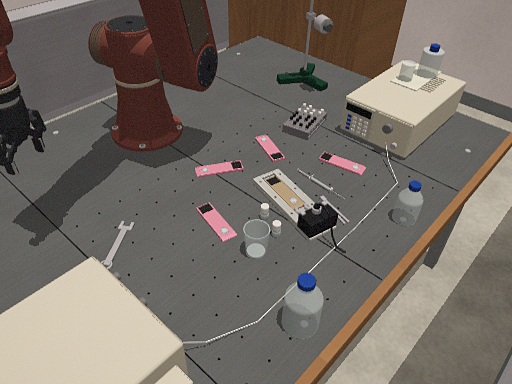

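View pics/top0.png

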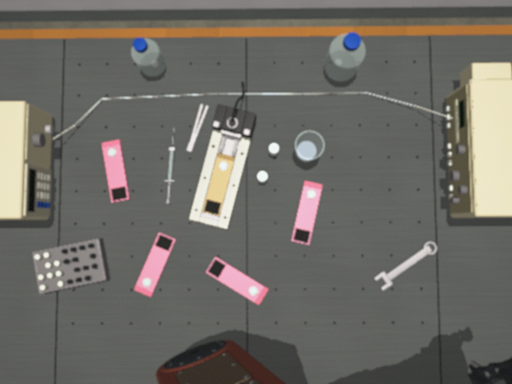

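```bash
sleep 1
```

```text
(no output)
```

View pics/top0z.png

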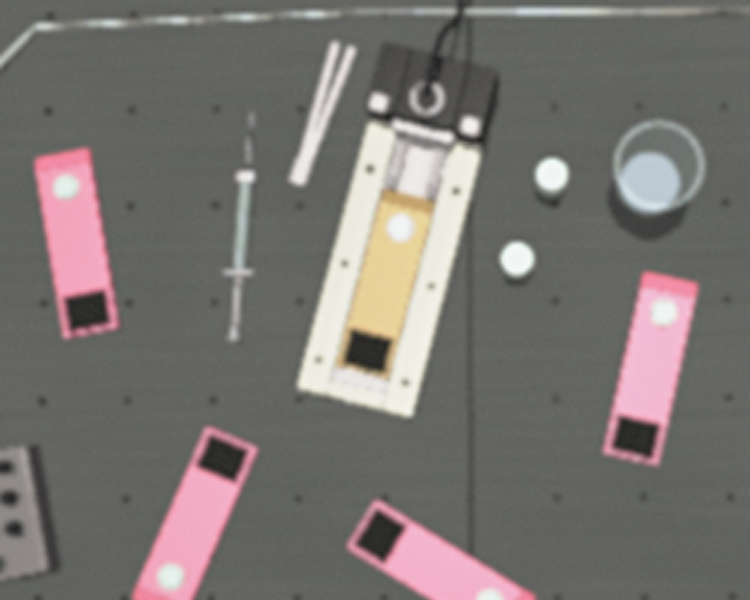

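View pics/scene0z.png

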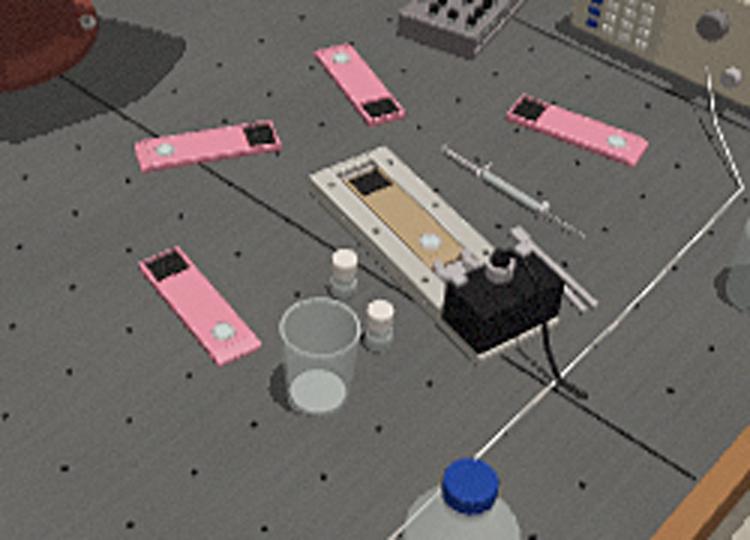

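The beige slide lies in the stage, with its pad at about (212,207) in the top view and (274,180) in the scene view. Pink look-alikes surround it. Next I measure by triangulation.

```bash
cat > h.py <<'E'
import numpy as np,cv2
from workcell import *
def P(p):
    T=np.array(p["T"]);R=np.diag([1,-1,-1])@T[:3,:3].T
    return p["mtx"]@np.c_[R,-R@T[:3,3]]
def tri(pa,ua,pb,ub):
    X=cv2.triangulatePoints(P(pa),P(pb),np.array(ua,float).reshape(2,1),np.array(ub,float).reshape(2,1)).ravel();return X[:3]/X[3]
def onz(p,u,z):
    T=np.array(p["T"]);K=p["mtx"];d=np.linalg.inv(K)@[u[0],u[1],1];d=T[:3,:3]@(d*[1,-1,-1]);return T[:3,3]+d*(z-T[2,3])/d[2]
def proj(p,X):
    v=P(p)@np.r_[X,1];return v[:2]/v[2]
def dark(p,u,r=11):
    im=p["pixels"].astype(float).max(2);H,W=im.shape;yy,xx=np.mgrid[:H,:W]
    m=((im<90)&(np.hypot(xx-u[0],yy-u[1])<r)).astype(np.uint8)
    n,l,s,c=cv2.connectedComponentsWithStats(m); 
    k=l[int(round(u[1])),int(round(u[0]))]; return c[k],s[k]
def beige(p,u,r=60):
    im=p["pixels"].astype(float);H,W=im.shape[:2];yy,xx=np.mgrid[:H,:W]
    hsv=cv2.cvtColor(p["pixels"],cv2.COLOR_RGB2HSV)
    m=((hsv[...,0]>12)&(hsv[...,0]<26)&(hsv[...,1]>75)&(hsv[...,2]>110)&(np.hypot(xx-u[0],yy-u[1])<r)).astype(np.uint8)
    return m
E
python3 - <<'E'
from h import *
a=optics.read_camera("top");b=optics.read_camera("scene")
def best(p,n,near,r=25):
    L=[d for d in optics.tip_of(p,n) if np.hypot(*(np.array(d["uv"])-near))<r]
    return np.array(L[0]["uv"]) if L else None
G={"pad_top":((212,207),(274,180)),"leaf_line":((230,150),(300,206)),"home":((229,147),(299,213)),"bay_rear":((208,219),(266,178)),"head_front":((232,132),(310,220)),"stage":((227,157),(295,210)),"slide":((216,184),(286,195)),"bed":((228,157),(297,207)),"window":((223,165),(293,200))}
for n,(u,v) in G.items():
    x,y=best(a,n,u),best(b,n,v)
    if x is None or y is None: print(n,x,y);continue
    X=tri(a,x,b,y);print(n,x.round(1),y.round(1),X.round(4),"res",(proj(a,X)-x).round(1),(proj(b,X)-y).round(1))
ca,sa=dark(a,(212,207));cb,sb=dark(b,(273,180));print("dark",ca,sa,cb,sb);X=tri(a,ca,b,cb);print(X,(proj(a,X)-ca).round(1),(proj(b,X)-cb).round(1))
print("onz top",onz(a,ca,.023),onz(b,cb,.023))
for z in[((189.3,219.3)),((227.3,228.3))]: print(onz(a,z,.022))
m=beige(a,(215,185));print(m.sum(),cv2.minAreaRect(np.argwhere(m)[:,::-1].astype(np.float32)))
E
```

```text
pad_top [209.8 212.1] [273.8 181.2] [0.5088 0.0926 0.0036] res [-1.3 -1.4] [-1.7  0.1]
leaf_line [227.6 150.1] [302.2 208.9] [0.6575 0.0464 0.0161] res [-0.6 -0.7] [-0.9  0.1]
home [231.6 145.9] [299.2 211.7] [0.6636 0.0332 0.0193] res [0.7 0.8] [ 1.1 -0.1]
bay_rear [208.5 219.3] [265.8 176.4] [0.4867 0.0905 0.0119] res [0.4 0.5] [ 0.6 -0. ]
head_front None [311. 217.]
stage [224.7 159. ] [293.5 207.5] [0.6329 0.0504 0.0036] res [1.1 1.2] [ 1.6 -0.2]
slide [217.2 184.6] [285.  192.6] [0.5736 0.0722 0.0098] res [-0.6 -0.6] [-0.8  0.1]
bed [226.  157.9] [295.2 204.4] [0.6354 0.0479 0.0188] res [0.3 0.4] [ 0.5 -0. ]
window [220.1 165.2] None
dark [212.06451613 206.72580645] [206 201  14  12 124] [273.01587302 180.46031746] [267 176  14   9  63]
[0.51855148 0.08292899 0.01848166] [-0.3 -0.3] [-0.3  0. ]
onz top [0.51771093 0.08181584 0.023     ] [0.5225505  0.07950262 0.023     ]
[0.48787131 0.13652535 0.022     ]
[0.46589002 0.04528196 0.022     ]
777 ((218.09754943847656, 183.75933837890625), (17.32781219482422, 60.42189025878906), 14.931418418884277)
```

```bash
python3 - <<'E'
from h import *
a=optics.read_camera("top");b=optics.read_camera("scene")
for p,u,n in((a,(215,185),"top"),(b,(286,195),"scene")):
    m=beige(p,u,45);n_,l,s,c=cv2.connectedComponentsWithStats(m);k=1+s[1:,4].argmax();m=l==k
    print(n,m.sum(),s[k])
    r=cv2.boxPoints(cv2.minAreaRect(np.argwhere(m)[:,::-1].astype(np.float32)))
    W=np.array([onz(p,q,.022)[:2] for q in np.argwhere(m)[:,::-1]])
    (cx,cy),(w,h),ang=cv2.minAreaRect((W*1000).astype(np.float32));print("world rect",cx,cy,w,h,ang)
    # row-wise midlines
    e,v=np.linalg.eigh(np.cov(W.T));v=v[:,1]*np.sign(v[0,1]);print("pca yaw",np.degrees(np.arctan2(v[1],v[0])),W.mean(0))
# stage outline bright mask in top
hsv=cv2.cvtColor(a["pixels"],cv2.COLOR_RGB2HSV);m=(hsv[...,2]>150).astype(np.uint8);m[:,:188]=0;m[:,252:]=0;m[:125]=0;m[232:]=0
n_,l,s,c=cv2.connectedComponentsWithStats(m);k=1+s[1:,4].argmax();m=l==k;print(s[k])
W=np.array([onz(a,q,.022)[:2] for q in np.argwhere(m)[:,::-1]])
print("stage rect",cv2.minAreaRect((W*1000).astype(np.float32)), cv2.boxPoints(cv2.minAreaRect((W*1000).astype(np.float32))).round(1).tolist())
yx=np.array([0.0220,0.0912]);print(np.degrees(np.arctan2(-yx[0],yx[1])))
E
```

```text
top 775 [203 153  31  62 775]
world rect 573.1863403320312 67.18313598632812 41.55964660644531 145.44154357910156 75.24724578857422
pca yaw -15.111667561210512 [0.57769436 0.06616889]
scene 377 [265 176  39  34 377]
world rect 579.6622924804688 64.29639434814453 43.1645393371582 148.80735778808594 75.04011535644531
pca yaw -13.222355983427436 [0.58620275 0.06138137]
[ 189  130   61   99 3541]
stage rect ((587.4613647460938, 63.49748992919922), (96.7694320678711, 231.5228271484375), 75.10540771484375) [[463.20001220703125, 46.5], [686.9000244140625, -13.0], [711.7999877929688, 80.5], [488.0, 140.0]]
-13.562245764449324
```

Both views agree: yaw is about -14.9° and the pad is at about (0.520, 0.081). The slide measures 146 x 42 mm (150 x 44 given) and sits on the stage's centre line. I'll move above it with the gripper closed.

```bash
cat >> h.py <<'E'
yaw=np.radians(-14.9);U=np.array([np.cos(yaw),np.sin(yaw),0]);V=np.array([-U[1],U[0],0]);PAD=np.array([.520,.081,.024])
from scipy.spatial.transform import Rotation as Ro
def ori(s):
    x=s*V;z=np.array([0,0,-1.]);return Ro.from_matrix(np.c_[x,np.cross(z,x),z]).as_quat()
E
python3 - <<'E'
from h import *
arm.close(); print(current_grip_width())
q0=np.array(current_qpos());best=None
for s in(1,-1):
    q=solve_ik(PAD+[0,0,.15],ori(s)); print(s,q)
    if q is not None and (best is None or abs(q[5])<best[1]): best=(s,abs(q[5]))
s=best[0];print("s",s,solve_ik(PAD+U*.095,ori(s)))
arm.move_pose(PAD+[0,0,.15],ori(s)); arm.line_to(PAD+[0,0,.03]); 
print(current_t(),current_eef_pos(),current_contact_force(),current_orientation())
for n in("scene","top"):
    p=optics.read_camera(n); cv2.imwrite(f"pics/{n}1.png",cv2.resize(p["pixels"][110:260,180:380,::-1],None,fx=4,fy=4,interpolation=cv2.INTER_CUBIC))
E
```

```text
-0.0001331941619670976
1 [ 0.0155587   0.30644816 -0.19037456  1.0739736   0.          0.27561276]
-1 [ 0.0155587   0.30644816 -0.19037456  1.0739736   0.         -2.8659799 ]
s 1 [-0.02672378  0.59546198 -0.14883749  0.82649686  0.          0.23333028]
6.05 [0.52062582 0.0808657  0.05469515] [0.0107251  0.09604839 0.18143446] [7.92903247e-01 6.09347315e-01 4.25524628e-04 3.30957594e-04]
```

View pics/scene1.png

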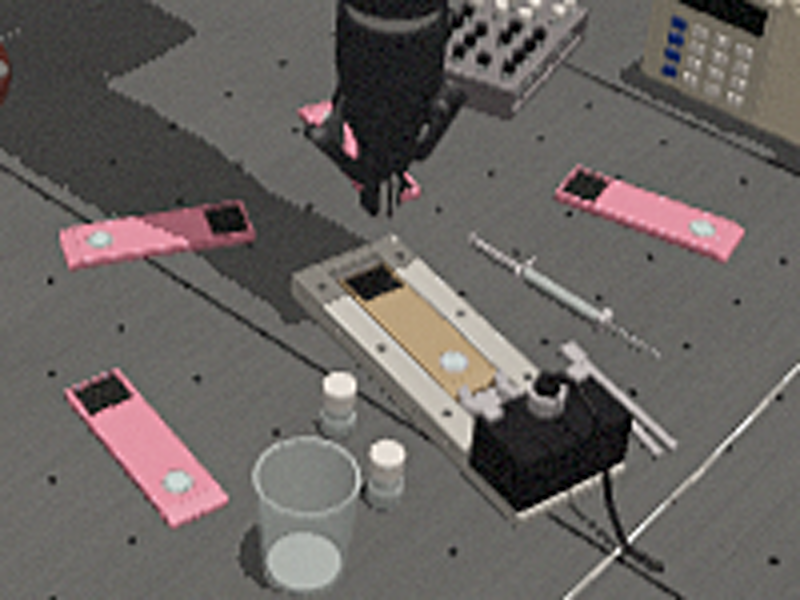

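View pics/top1.png

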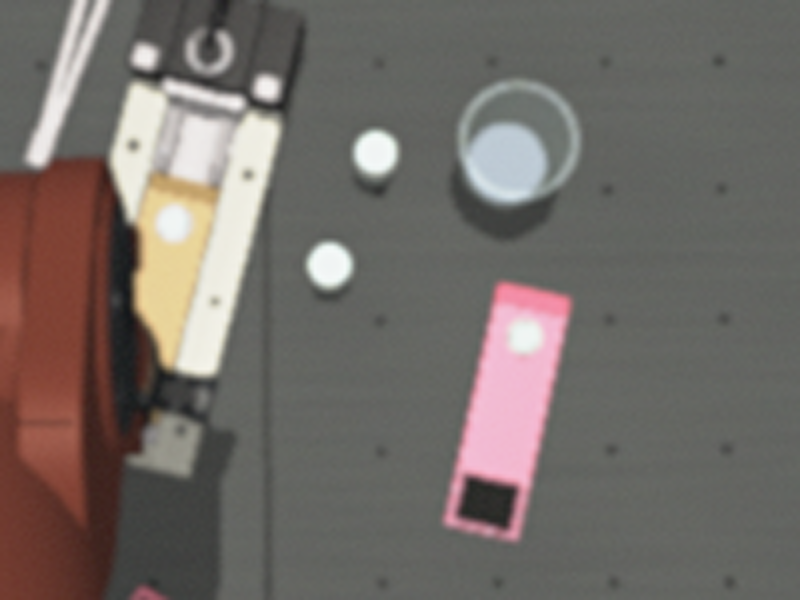

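The fingertip shows at about scene px (275,162), hanging over the pad with the bench clear around it. I'll press with force feedback.

```bash
python3 - <<'E'
from h import *
b=optics.read_camera("scene");e=np.array(current_eef_pos())
print("tcp proj",proj(b,e),"pad",proj(b,e-[0,0,.031]))
arm.line_to(PAD+[0,0,.01],rate=.06)
f0=np.array(current_contact_force());print(f0,current_eef_pos())
hit=arm.line_to(PAD+[0,0,-.006],rate=.012,until_force=10)
print(hit,current_eef_pos(),np.array(current_contact_force())-f0,current_t())
arm.wait(.2);e=np.array(current_eef_pos());print(e,np.array(current_contact_force())-f0)
cv2.imwrite("pics/scene2.png",cv2.resize(optics.read_camera("scene")["pixels"][110:260,180:380,::-1],None,fx=4,fy=4,interpolation=cv2.INTER_CUBIC))
E
```

```text
tcp proj [273.44219261 171.78705693] pad [272.90886036 179.74681271]
[ 0.28457358  0.29575221 -0.1500372 ] [0.51959164 0.08097967 0.03354126]
False [0.52007757 0.0810135  0.01807749] [-1.481495    1.09026536  0.63876252] 8.1667
[0.52004167 0.08100848 0.01804823] [-0.65200494  0.15056632  0.03615895]
```

View pics/scene2.png

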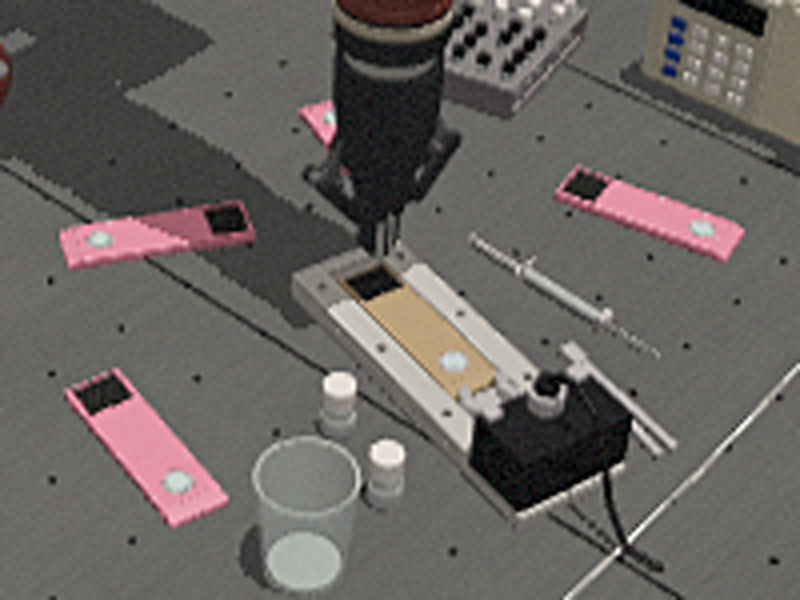

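```bash
python3 - <<'E'
from h import *
e=np.array(current_eef_pos());ims=[]
for n in("scene","top"):
    p=optics.read_camera(n);u=proj(p,e);print(n,u, "z+.035",proj(p,e+[0,0,.035]))
    x,y=int(u[0])-25,int(u[1])-35
    im=cv2.resize(p["pixels"][y:y+50,x:x+50,::-1],None,fx=8,fy=8,interpolation=cv2.INTER_NEAREST)
    im=cv2.convertScaleAbs(im,alpha=1.6,beta=20)
    c=((u-[x,y]+.5)*8).astype(int);cv2.drawMarker(im,tuple(map(int,c)),(0,0,255),0,14);ims.append(im)
    if n=="scene":
        for t in[(275,174)]: print(onz(p,t,.018),onz(p,t,.04))
cv2.imwrite("pics/z3.png",np.hstack(ims))
print(current_qpos(),current_contact_force(),current_grip_width())
E
```

```text
scene [272.62782832 181.10969469] z+.035 [273.22416171 172.1585801 ]
[0.50307389 0.11205327 0.018     ] [0.51966463 0.09072561 0.04      ]
top [212.63038233 205.83577497] z+.035 [211.01286661 205.21316853]
[ 1.55820745e-02  4.63211338e-01 -4.10531700e-01  6.97074441e-01
  1.42871613e-05  2.75607129e-01] [ 0.26013193 -0.77786057 -0.12410961] 0.00013274905311823655
```

View pics/z3.png

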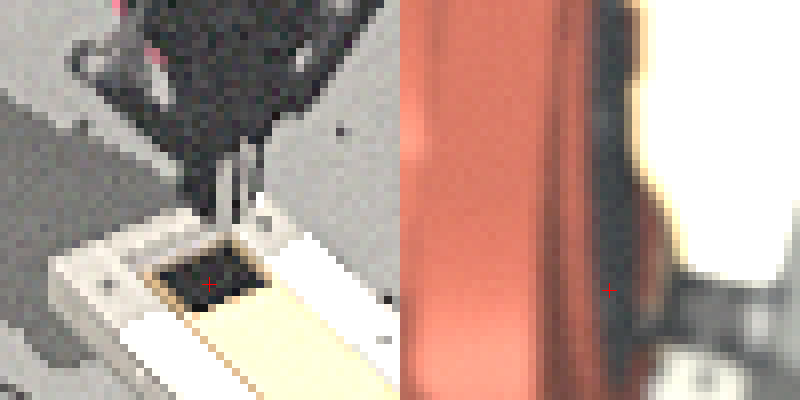

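The force guard never tripped, and the picture agrees. The visible fingertip ends about 7.5 px above the projected TCP, so the real tip is higher than reported while still in line with the pad. I'll continue down with the guard on and look again.

```bash
cat >> h.py <<'E'
def snap(name,alpha=1.5):
    e=np.array(current_eef_pos());p=optics.read_camera("scene");u=proj(p,e)
    x,y=252,140
    im=cv2.resize(p["pixels"][y:y+75,x:x+75,::-1],None,fx=8,fy=8,interpolation=cv2.INTER_NEAREST)
    im=cv2.convertScaleAbs(im,alpha=alpha,beta=15)
    c=((u-[x,y]+.5)*8).astype(int);cv2.drawMarker(im,tuple(map(int,c)),(0,0,255),0,14);cv2.imwrite("pics/"+name,im)
E
python3 - <<'E'
from h import *
t=PAD.copy();t[2]=.004
hit=arm.line_to(t,rate=.02,until_force=8)
print(hit,current_eef_pos(),current_contact_force(),current_t()); snap("s4.png")
E
```

```text
False [0.52007276 0.08100683 0.00404717] [0.11087894 0.71509075 0.27164399] 9.3667
```

View pics/s4.png

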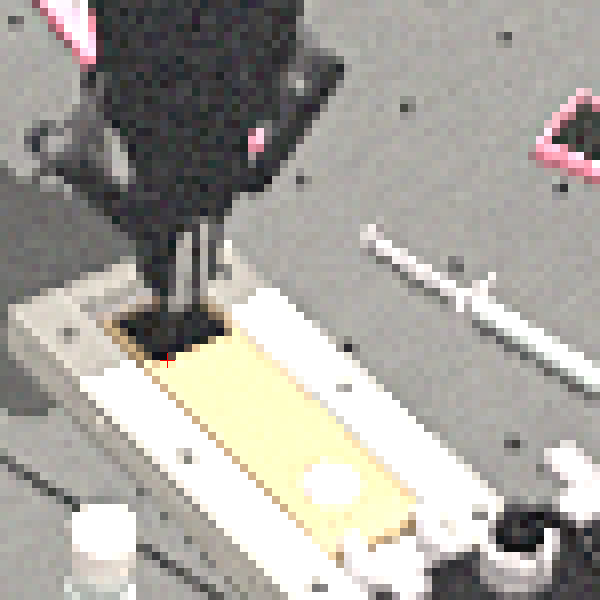

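The tip is at about zoom (175,308), still roughly 10 mm above the pad centre at (172,330). I'll keep descending with the guard on.

```bash
python3 - <<'E'
from h import *
t=PAD.copy();t[2]=-.012
hit=arm.line_to(t,rate=.015,until_force=6)
print(hit,current_eef_pos(),current_contact_force(),current_t()); arm.wait(.2); print(current_eef_pos(),current_contact_force()); snap("s5.png")
E
```

```text
True [ 0.51991682  0.08100142 -0.01163655] [-0.88859831  0.16075032  6.09471045] 10.425
[ 0.51990062  0.08101639 -0.0116585 ] [-0.30130615  0.27005664  6.02336521]
```

View pics/s5.png

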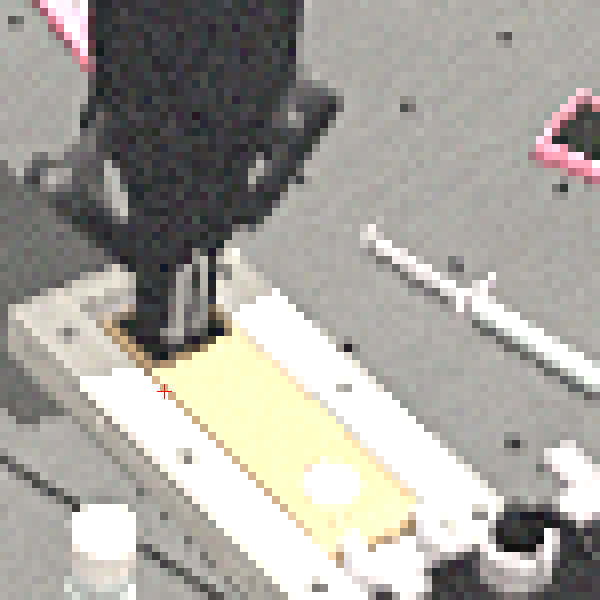

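The contact is real: the fingertips sit in the middle of the pad with 6 N upward. The reported TCP is about 35 mm below the true tips, so heights now follow contact. I'll press up to about 15 N and take a short first slide.

```bash
cat >> h.py <<'E'
def F():
    f=np.mean([current_contact_force() for _ in range(3)],axis=0);return np.array([f@U,f@V,f[2]])
E
python3 - <<'E'
from h import *
z=-.0117
for i in range(8):
    f=F()
    if f[2]>14.5: break
    z-=.0004; t=PAD.copy();t[2]=z; arm.line_to(t,rate=.02)
    print(round(z,4),np.array(current_eef_pos()).round(4),F().round(2),current_t())
t=PAD+U*.008;t[2]=z; arm.line_to(t,rate=.03); print(np.array(current_eef_pos()).round(4),F().round(2),current_t()); snap("s6.png")
E
```

```text
-0.0121 [ 0.5205  0.081  -0.0117] [-0.86  0.35  6.4 ] 10.925
-0.0125 [ 0.5205  0.0811 -0.0118] [-2.05 -0.97 10.77] 11.175
-0.0129 [ 0.5207  0.0811 -0.0118] [-2.61 -0.79 14.46] 11.425
-0.0133 [ 0.521   0.0811 -0.0119] [-4.02 -0.77 18.81] 11.675
[ 0.5296  0.079  -0.0118] [-0.6   0.48 15.37] 12.0917
```

View pics/s6.png

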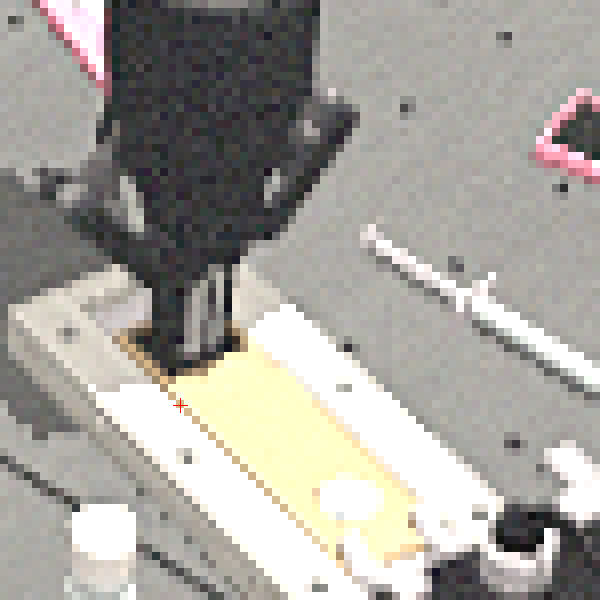

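The slide moves with the finger (window and pad both shifted). I continue in regulated steps.

```bash
python3 - <<'E'
from h import *
z=-.0133;s=.008
while s<.0725:
    f=F(); z+=np.clip((f[2]-17)*.00008,-.0005,.0005)
    s+=.008; t=PAD+U*s;t[2]=z; arm.line_to(t,rate=.035)
    e=np.array(current_eef_pos());print(round(s,3),round(z,4),"act s",((e-PAD)@U).round(4),"lat",((e-PAD)@V).round(4),e[2].round(4),F().round(2),current_t())
snap("s7.png")
E
```

```text
0.016 -0.0135 act s 0.0163 lat 0.0005 -0.0119 [-6.45 -0.37 22.56] 12.5167
0.024 -0.0131 act s 0.0223 lat 0.0003 -0.0119 [-10.55  -1.16  23.08] 12.8917
0.032 -0.0126 act s 0.0313 lat 0.0002 -0.0118 [-6.19 -0.22 14.97] 13.2667
0.04 -0.0127 act s 0.0395 lat 0.0003 -0.0118 [-6.21 -0.86 15.6 ] 13.6417
0.048 -0.0128 act s 0.0476 lat 0.0003 -0.0118 [-6.09  0.02 15.21] 14.0167
0.056 -0.013 act s 0.0557 lat 0.0004 -0.0118 [-5.93 -0.15 17.51] 14.3917
0.064 -0.0129 act s 0.0636 lat 0.0003 -0.0118 [-6.52 -0.24 16.56] 14.7667
0.072 -0.013 act s 0.0717 lat 0.0004 -0.0118 [-6.930e+00 -1.000e-02  1.691e+01] 15.1417
0.08 -0.013 act s 0.0798 lat 0.0003 -0.0118 [-5.9  -0.94 16.75] 15.5167
```

View pics/s7.png

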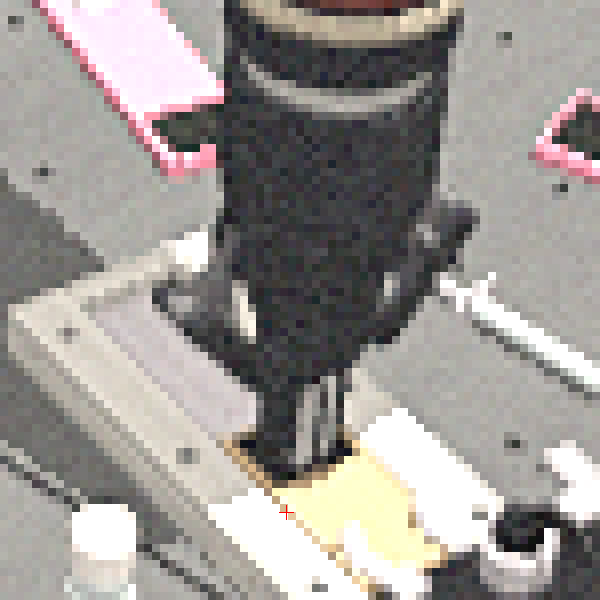

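The spring bump showed at s≈22 mm and the finger has not skidded on the pad. Now I feel for the end stop in small steps.

```bash
python3 - <<'E'
from h import *
z=-.0130;s=.080
while s<.108:
    f=F(); z+=np.clip((f[2]-17)*.00008,-.0004,.0004)
    s+=.0015; t=PAD+U*s;t[2]=z; arm.line_to(t,rate=.02)
    e=np.array(current_eef_pos());f=F();print(round(s,4),round(z,4),"act s",((e-PAD)@U).round(4),f.round(2),round(current_t(),2))
    if f[0]<-11.5 : print("stop");break
snap("s8.png")
E
```

```text
0.0815 -0.0131 act s 0.0812 [-6.45 -0.13 17.29] 15.82
0.083 -0.013 act s 0.0827 [-6.24  0.04 16.35] 16.07
0.0845 -0.0131 act s 0.0842 [-6.68  0.31 16.59] 16.32
0.086 -0.0131 act s 0.0857 [-6.39 -0.6  16.65] 16.57
0.0875 -0.0132 act s 0.0872 [-5.83 -1.39 18.18] 16.82
0.089 -0.0131 act s 0.0887 [-6.35 -0.33 16.91] 17.07
0.0905 -0.0131 act s 0.0902 [-5.79  0.02 17.06] 17.32
0.092 -0.0131 act s 0.0915 [-6.43 -0.41 17.4 ] 17.57
0.0935 -0.013 act s 0.0915 [-10.68  -0.55  20.77] 17.82
0.095 -0.0127 act s 0.0915 [-15.65   0.04  23.33] 18.07
stop
```

View pics/s8.png

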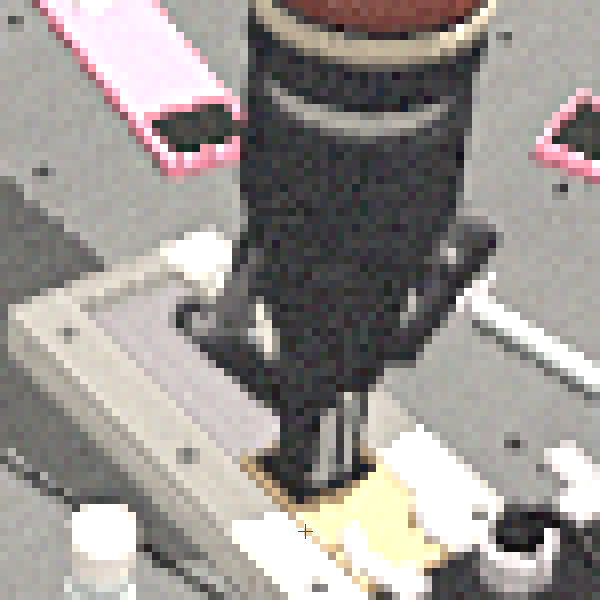

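The end stop is clear: the finger halts at s = 91.5 mm with the force climbing to 15.6 N. I'll relax the push, lift straight up and retreat.

```bash
python3 - <<'E'
from h import *
s=.0925
t=PAD+U*s;t[2]=-.0127;arm.line_to(t,rate=.02);print(F())
t[2]=.0;arm.line_to(t,rate=.03);print(F(),current_eef_pos())
t[2]=.15;arm.line_to(t,rate=.15)
arm.move_joints([-1.254, 0.291, -0.153, 1.127, 0, 1.431])
a=optics.read_camera("top");b=optics.read_camera("scene");print(current_t(),F())
cv2.imwrite("pics/end.png",np.hstack([cv2.resize(p["pixels"][y:y+120,x:x+100,::-1],None,fx=4,fy=4,interpolation=cv2.INTER_CUBIC) for p,x,y in((a,180,115),(b,245,140))]))
for n in("pad_top","home","slide","bay_rear"):
  print(n,[(np.round(d["uv"],1).tolist(),round(d["conf"],2)) for d in optics.tip_of(a,n)][:6])
c,sa=dark(a,(223,172));w=onz(a,c,.023);print(c,sa,w,"travel",(w-[.5177,.0818,.023])@U)
E
```

```text
[-6.11321377  0.47533349 14.96853307]
[-0.47932944  0.30449061 -0.13708399] [ 6.09444845e-01  5.71528520e-02 -2.52861591e-05]
22.5417 [-0.75971862  0.54468451  0.17859732]
pad_top [([163.1, 240.3], 0.89), ([217.1, 267.3], 0.77), ([116.2, 190.4], 0.72), ([303.8, 235.6], 0.71), ([220.8, 177.1], 0.67), ([225.4, 148.2], 0.27)]
home [([230.1, 148.2], 0.78)]
slide [([226.2, 147.5], 0.98), ([305.9, 211.1], 0.95), ([233.7, 280.6], 0.91), ([114.7, 171.0], 0.77), ([159.0, 264.7], 0.74)]
bay_rear [([207.6, 216.9], 0.97)]
[221.69672131 169.98360656] [215 164  14  13 122] [0.60633815 0.05875493 0.023     ] travel 0.09158342686369461
```

View pics/end.png

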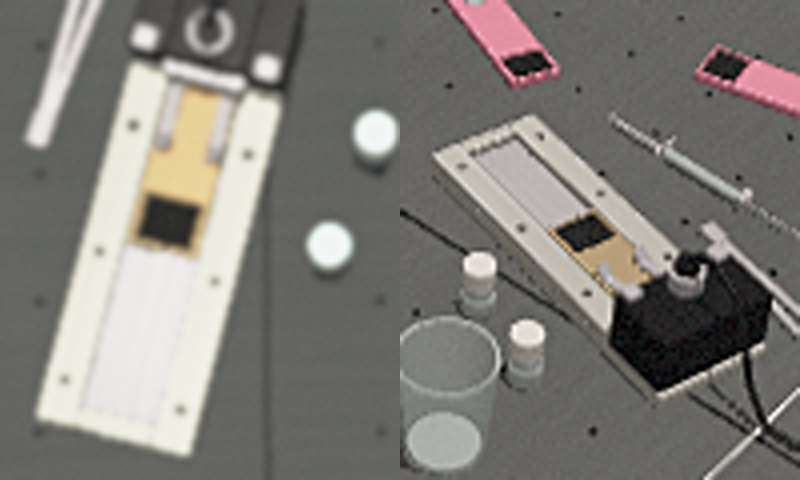

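The slide lies under both tines. In the top view the pad centre is 135 mm ahead of the stage's rear edge, and home requires 135 mm. The hand is away and nothing else has moved, so I'm handing in.

```bash
python3 -c "
from workcell import *
print(order.hand_in(),current_t())"
```

```text
the job is handed in; nothing more can be done
the job is handed in; nothing more can be done
```

I loaded the slide into the measuring head: it now rests against the end stop with both tines of the leaf spring on its top, and I have handed the job in. The hand-in reports no verdict.

- **Pressing and sliding:** I pressed the closed fingertips on the rubber pad with about 15–23 N and slid it along the track. The push force peaked as the nose went under the spring, about 22 mm into the stroke. At 91.5 mm the slide stopped dead and the push force rose to about 16 N, which I took as the end stop. I then eased off the push, lifted straight up and moved the hand away.
- **Final checks:** The top camera shows 91.6 mm of travel. The pad centre is 135 mm ahead of the stage's rear edge, which matches the home position. The slide looks flat in its track, and after I moved away the force on the tool was near zero. The vials, beaker, tweezers and syringe look unmoved in the last pictures. The wrench lies outside the last pictures I viewed, but the hand never worked near it.
- **What disagreed:** The real fingertips were about 35 mm higher than the reported tool position. The first guarded press at the computed height touched nothing, so I set the height from the pictures and from force contact instead. The two cameras also differed by about 5 mm on where the pad was before contact, and the networks' pad position was about 5 px off in the top view, so I measured the pad's dark patch directly.

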